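# Put up the line laser stand in the stock room

## Robot

A 7-joint arm with a two-finger parallel gripper is mounted at the origin on the work surface. World frame = base frame: x ahead of the robot, y to its left, z up, the work surface at z = 0. Lengths are in m, angles in rad, forces in N, time in s.
With the tool pointing down it reaches from about 0.425 to 0.95 m from the base axis. Payload 4.7 kg.
Tool frame: the origin (TCP) lies on the centre line of the jaws, within the pads' length; the fingertips stand robot.nose_length ahead of it and the grasp point (between the pads) lies 8 mm behind it (robot.nose_length is the distance from the TCP to the fingertips, in m); z points along the fingers, x is the direction in which the jaws open and shut, and the axes are right-handed (so a half turn about z gives the same grasp; the last joint's range is limited). The gripper opens to 85 mm and grips with 20 to 120 N. Pads are 22 mm wide; open, the fingers measure 114 mm over their backs; the gripper's body (76 mm by 85 mm) begins 54 mm behind the grasp point. The pads swing forward as they close: fully open they stand 13 mm farther back than shut.
Start: joints at [1.124, 0.469, -0.049, 1.532, 0.024, 1.141, -0.082], TCP at [0.274, -0.617, 0.242] pointing down, gripper open.
Joint ranges: [-2.59, 2.59], [-0.33, 1.99], [-1.39, 1.29], [0.1, 2.45], [-1.04, 4.18], [0.21, 1.99], [-2.66, 2.66]. Speed limits (rad/s): [2.57, 2.57, 3.14, 3.14, 3.14, 3.14, 3.14].

## Interface

Orientations are given as [roll, pitch, yaw] about the fixed x, y, z axes, in that order (R = Rz(yaw) Ry(pitch) Rx(roll)).
In Python, from plant import robot gives the robot as it stands. Calls block until the motion is done:
- robot.goto(position, orientation): joint-space move of the TCP to a pose.
- robot.move_straight(position, vel=0.15, attitude=None, contact_N=None): straight line of the TCP; attitude=None keeps the orientation; vel is the mean speed in m/s. With contact_N (N) it stops when the force on the tool has changed by that much, and returns True; else False.
- robot.move_joints(angles): joint-space move.
- robot.grip(opening, strength=None): opening from 0.0 (shut) to 1.0 (fully open); strength is the grip in N (None keeps the last); returns when the fingers have stopped.
- robot.sleep(seconds).
- robot.inverse_kinematics(position, orientation): joint angles nearest the present ones, or None.
- robot.sense(): the state.
- robot.grab_frame(name): name is "side" or "top" or "wrist"; returns a dict with "image" (384x512x3 uint8, red, green, blue), "range_z" (384x512 float32, m along the optical axis (not along the pixel's ray), 0 where there is no reading), "fx", "fy", "cx", "cy" (pixels), "R" (3x3) and "t" (3): a world point X has camera coordinates R X + t. Camera axes: x right, y down, z forward; pixel columns grow to the right and rows downward; lengths in m; the calibration is good to about 2 mm. The wrist camera is an equidistant fisheye: a pixel r from the principal point sees the ray r / f radians off the axis. A picture is of the moment at which its call begins.
A pose or a line that the arm cannot do raises robot.IKError and nothing moves.
- robot.close_job(): hands the job in, once; it reports no verdict.
The state is a dict: "t": time; "joint_pos": joint angles; "joint_velocities": joint speeds; "effort": joint torques, N m; "tcp_pos": TCP position; "tcp_rot": TCP orientation; "wrist_force": force on the tool from outside, world axes, zero at the start; "torque": the same for the moment, N m; "opening": opening from 0.0 (shut) to 1.0 (fully open).
Only numpy, scipy, OpenCV 4.12 (cv2) and the standard library are available. Lean on these libraries where they do the work, as an engineer would, in place of code of your own. Each camera call takes 0.05 s, during which the arm holds its last target. There are 200 camera calls.

## Task

Put up the line laser for marking the rack: pull the stand's column straight up as far as it goes and turn it by feel until the red lock button clicks out through the hole in the sleeve, so that the column stays locked. Then take the laser out of its open case and set it down gently, upright and centred, on the stand's round plate with its window facing the black slotted rack upright, and let go. Leave the other things on the bench where they are.

Things in the scene. Friction and masses are not known exactly. Their poses are not given: they have to be found in the camera images.
- stand: The fixed laser stand, heavy, does not move: dark round base 124 mm in diameter, 26 mm high, and a grey sleeve 38 mm in diameter with a black 47 mm collar at its top, 140 mm above the bench. Origin: centre of the base's underside, on the sleeve's axis; z up; the lock hole is on the sleeve's +x side.
- lock_hole (a point): Centre of the 10.6 mm lock hole (black, bright rim) in the sleeve's outer face, 125 mm above the bench. Plate, column and button turn together about the vertical, easily (under 0.1 N m), up to about 0.7 rad either side of where the button faces this hole, between firm stops. How far and to which side they are turned at the start varies, cannot be seen and is not reported.
- column (a joint): How far the column is pulled up out of the sleeve, m: 0 right in, 0.080 at its upper stop, where the button inside is level with the lock hole. Lifting it slowly takes 7 to 9 N; it stays where it is left, but unlocked it sinks under the laser's weight. Pulling at its stop with 5 to 10 N more does no harm.
- plate_top (a point): Centre of the top face of the round plate on the column: it rises with the column (176 mm above the bench with the column in, 256 mm fully up) but its axes do not turn with it. The plate is 60 mm in diameter and 16 mm thick, rim knurled for gripping, rubber on top; under it a 40 mm collar 6 mm thick, then the bare 31 mm column.
- lock_button (a joint): The red spring button's position along its own axis, m: about 0 while held in behind the sleeve wall, 0.0065 when clicked out of the hole, 4.5 mm proud. It clicks out by itself when the column is at its upper stop and turned to within about 0.05 rad of right (half out, it is only caught on the hole's edge); then the column turns under 0.1 rad and goes down under 2 mm.
- laser: Cross-line laser, loose, 0.35 to 0.55 kg: orange and black box 62 mm (x) by 46 mm (y) by 72 mm high (z). Origin: centre of its underside. Its green glass window is in the +x face, so its +x axis is the way it faces. Hold it across the 46 mm.
- case: The laser's yellow case, fixed, open: foam-lined tray 134 mm (x) by 124 mm (y) with walls 30 mm high and 6 mm thick; the laser stands on the foam, 15 mm above the bench. The lid, 134 by 124 mm and 20 mm high, lies folded back flat on the tray's -x side. Origin: centre of the tray's underside.
- upright_face (a point): Point on the axis of the black slotted-angle rack upright (40 mm wide, 466 mm high on a foot plate, fixed at the right-hand side of the bench), 300 mm above the bench: the laser's window must face this upright.
- spray_can: Bystander: blue spray can, 54 mm in diameter, 165 mm high, standing. Origin: centre of its underside.
- tape_measure: Bystander: yellow tape measure, 70 x 36 x 62 mm. Origin: centre of its underside.
- screwdriver: Bystander: screwdriver lying on the bench along its x axis.
- tape_roll: Bystander: roll of brown packing tape lying flat, 104 mm in diameter, 48 mm high. Origin: centre of its underside.
- bracket: Bystander: white steel shelf bracket, foot 150 x 28 mm, standing arm 100 mm high. Origin: centre of its underside.
- pencil: Bystander: flat red carpenter's pencil, 175 x 14 x 8 mm, lying along its x axis.
- hammer: Bystander: hammer lying on the bench along its x axis.
- bolt_bin: Bystander: open blue bin, 160 x 105 x 70 mm. Origin: centre of its underside.
There are look-alikes about, which are no part of the job. What is shaped like the laser but grey is not meant. Leave any purple look-alike of the stand alone.

How it is judged:
On the way, in this order (a step that is already met when the one before it is completed fails the run):
1. the column is up at its stop and the lock button has clicked out through the hole (value of joint column above 0.077 m and value of joint lock_button above 0.0055 m), for 0.3 s.
2. the laser stands on the plate (horizontal distance between laser and plate_top below 0.015 m and z of laser in the frame of plate_top between -0.004 and 0.004 m), for 0.2 s.
At the end, for the whole second after the job is handed in: Column at 0.077 m or more and lock button at 0.0055 m or more; laser released and at rest on the plate, upright within 0.06 rad, centre within 15 mm of the plate's, underside within 4 mm of its top; the upright ahead of the window, at most 140 mm to either side of straight ahead (all of step 1 and all of step 2 and angle between laser's own z axis and vertical below 0.06 rad and x of upright_face in the frame of laser above 0.2 m and y of upright_face in the frame of laser between -0.14 and 0.14 m and linear speed of laser below 0.02 m/s); the robot touches nothing.
It fails at once if the laser is tipped over (angle between laser's own z axis and vertical above 0.6 rad).
It fails at once if the laser is banged or pressed hard onto the stand (over 30 N) (contact force between laser and stand above 30 N).
It fails at once if another thing on the bench is shifted by more than 30 mm (distance of any of spray_can, tape_measure, screwdriver, tape_roll, bracket, pencil, hammer, bolt_bin from where it was at the start of the episode above 0.03 m).
It also fails if it takes over 59 s, if anything falls off the work surface, if the arm or the gripper's body presses on something with over 40 N, if the wrist force passes 120 N, or if a joint passes its speed limit or range.

## Working session

There is one attempt and no reset: what is moved stays moved. The work goes in short steps, each a Python script; the robot and the scene stay as the last script left them, time stands still between calls to the robot, and variables do not carry over. Pictures are saved under pics/ and viewed, about 8 in all and at most 12, crops included, and the job is handed in when it is done.

```bash
mkdir -p pics; ls; cat > h.py <<'E'
import numpy as np, cv2, pickle
from plant import robot
def grab(n,save=None):
    f=robot.grab_frame(n)
    if save: cv2.imwrite(f'pics/{save}.png',f['image'][:,:,::-1]); pickle.dump(f,open(f'pics/{save}.pkl','wb'))
    return f
def ray(f,u,v,fish=False):
    x=(np.asarray(u,float)-f['cx'])/f['fx'];y=(np.asarray(v,float)-f['cy'])/f['fy']
    if fish:
        r=np.hypot(x,y)+1e-9; d=np.stack([x/r*np.sin(r),y/r*np.sin(r),np.cos(r)],-1)
    else: d=np.stack([x,y,np.ones_like(x)],-1)
    R=np.array(f['R']);t=np.array(f['t'])
    return -R.T@t, d@R
def onplane(f,u,v,z,fish=False):
    c,d=ray(f,u,v,fish); s=(z-c[2])/d[...,2]; return c+s[...,None]*d
def cloud(f):
    v,u=np.mgrid[:384,:512]; c,d=ray(f,u,v); return c+f['range_z'][...,None]*d
E
python3 - <<'E'
from h import *
for n in('side','top'):
    f=grab(n,n+'0'); print(n,f['fx'],-np.array(f['R']).T@f['t'],(f['range_z']>0).mean())
a=cv2.imread('pics/side0.png');b=cv2.imread('pics/top0.png')
for n,i in(('s',a),('t',b)): cv2.imwrite(f'pics/{n}big.png',cv2.resize(i,(800,600),interpolation=cv2.INTER_CUBIC))
s=robot.sense();print({k:np.round(v,3) for k,v in s.items()},robot.nose_length)
E
```

```text
pics
side 435.58482385373065 [-0.19205774 -0.9445285   1.63788001] 0.9928487141927084
top 474.19458271342137 [ 0.35170714 -0.05108593  1.70499523] 0.9959818522135416
{'t': np.float64(0.1), 'joint_pos': array([ 1.124,  0.469, -0.049,  1.534,  0.024,  1.141, -0.082]), 'joint_velocities': array([ 0.001, -0.003, -0.   , -0.002, -0.001, -0.   , -0.002]), 'effort': array([ 0.0000e+00, -5.1151e+01, -4.7000e-02, -2.3839e+01,  1.1000e-02,
        4.0000e-03,  0.0000e+00]), 'tcp_pos': array([ 0.274, -0.616,  0.241]), 'tcp_rot': array([ 3.142e+00,  2.000e-03, -1.153e+00]), 'wrist_force': array([-0.055,  0.832,  0.682]), 'torque': array([ 0.015, -0.031, -0.032]), 'opening': np.float64(0.995)} 0.011
```

View pics/sbig.png

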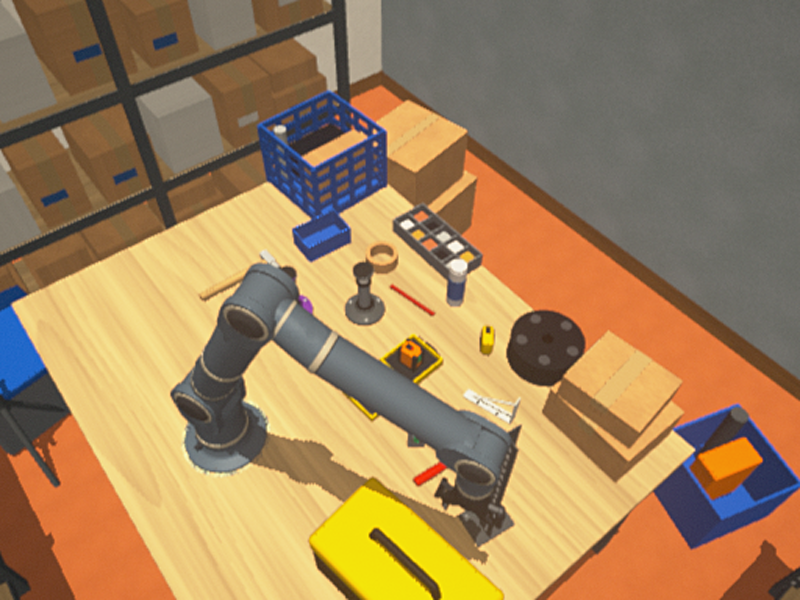

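View pics/tbig.png

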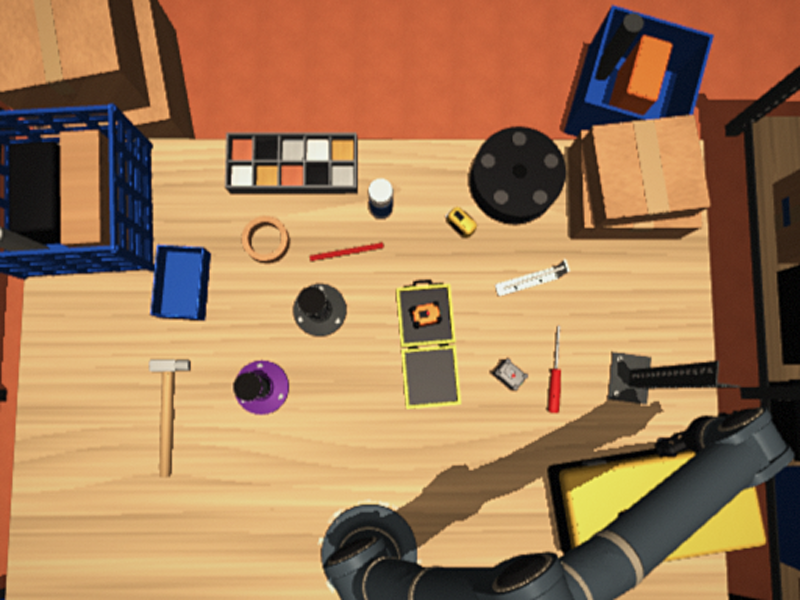

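Top view (800x600): the dark stand is at (320,309), and the purple look-alike at (261,387) is to be left alone. The orange laser is in the yellow case at (425,314), the grey look-alike is at (510,373), and the upright's foot is at (630,377). I'll measure from both views and make one enlarged crop.

```bash
cat > m.py <<'E'
from h import *
for n in('top','side'):
    f=pickle.load(open(f'pics/{n}0.pkl','rb')); P=cloud(f); hsv=cv2.cvtColor(f['image'],cv2.COLOR_RGB2HSV)
    h,s,v=cv2.split(hsv); X,Y,Z=P[...,0],P[...,1],P[...,2]
    def rep(name,m,rect=True):
        q=P[m]
        if len(q)<5: print(n,name,len(q));return
        (c,wh,a)=cv2.minAreaRect(q[:,:2].astype(np.float32))
        print(n,name,len(q),'med',np.median(q,0).round(4),'rect',np.round(c,4),np.round(wh,4),round(a,1),'zmax',np.percentile(q[:,2],98).round(4))
    # rough guess of things from top pic
    if n=='top':
        g={}
        for k,(u,w) in dict(stand=(314,300),laser=(425,314),upr=(630,377)).items():
            g[k]=P[int(w*.64),int(u*.64)]; print(k,g[k].round(3))
    near=lambda k,r:np.hypot(X-g[k][0],Y-g[k][1])<r
    rep('plate',near('stand',.08)&(Z>.165)&(Z<.19))
    rep('base',near('stand',.1)&(Z>.018)&(Z<.032))
    lm=near('laser',.08)&(h<20)&(s>150)&(v>120)
    rep('laser orange',lm); rep('laser top',near('laser',.06)&(Z>.077)&(Z<.1))
    rep('foam',near('laser',.08)&(Z>.011)&(Z<.019))
    rep('yellow',near('laser',.25)&(h>22)&(h<33)&(s>150)&(Z<.06)&(v>100))
    rep('green',near('laser',.1)&(h>40)&(h<90)&(s>60))
    rep('upright',near('upr',.12)&(Z>.05)&(Z<.5)); rep('foot',near('upr',.12)&(Z>.002)&(Z<.03))
    crops=[]
    R,t=np.array(f['R']),np.array(f['t'])
    for k in('stand','laser'):
        c=R@np.r_[g[k][:2],.08]+t; u=int(f['fx']*c[0]/c[2]+f['cx']);w=int(f['fy']*c[1]/c[2]+f['cy'])
        crops.append(cv2.resize(f['image'][w-32:w+32,u-42:u+42,::-1],(400,300),interpolation=cv2.INTER_CUBIC))
    row=np.hstack(crops); img=row if n=='top' else np.vstack([img,row])
cv2.imwrite('pics/crop1.png',img)
E
python3 m.py
```

```text
stand [0.544 0.112 0.19 ]
laser [ 0.529 -0.124  0.088]
upr [ 0.389 -0.597  0.005]
top plate 207 med [0.5411 0.1156 0.1864] rect [0.5445 0.1152] [0.0594 0.0583] 0.7 zmax 0.1898
top base 115 med [0.5254 0.0972 0.0217] rect [0.5308 0.1093] [0.0773 0.1045] 40.2 zmax 0.0308
top laser orange 161 med [ 0.5283 -0.1281  0.082 ] rect [ 0.5316 -0.1256] [0.0502 0.0572] 11.8 zmax 0.0906
top laser top 204 med [ 0.5256 -0.1264  0.083 ] rect [ 0.527  -0.1262] [0.043  0.0609] 11.3 zmax 0.0929
top foam 554 med [ 0.5293 -0.1259  0.0146] rect [ 0.5279 -0.1225] [0.156  0.1205] 3.7 zmax 0.0188
top yellow 318 med [ 0.4869 -0.1527  0.0266] rect [ 0.543  -0.1389] [0.1584 0.434 ] 85.3 zmax 0.0593
top green 0
top upright 1147 med [ 0.3732 -0.5939  0.3592] rect [ 0.3248 -0.5967] [0.1227 0.1082] 41.2 zmax 0.4653
top foot 1034 med [ 0.3821 -0.5857  0.0048] rect [ 0.3898 -0.5926] [0.2361 0.2306] 0.8 zmax 0.0149
side plate 100 med [0.5382 0.1102 0.1861] rect [0.5412 0.1128] [0.0581 0.0594] 30.9 zmax 0.1899
side base 87 med [0.525  0.0976 0.0212] rect [0.5393 0.115 ] [0.0972 0.1097] 6.9 zmax 0.0318
side laser orange 153 med [ 0.5166 -0.1307  0.079 ] rect [ 0.5357 -0.1314] [0.0966 0.1174] 5.2 zmax 0.0897
side laser top 116 med [ 0.5231 -0.131   0.0827] rect [ 0.5267 -0.1287] [0.0492 0.0643] 12.7 zmax 0.091
side foam 194 med [ 0.527  -0.145   0.0147] rect [ 0.5442 -0.1303] [0.1304 0.132 ] 9.4 zmax 0.0186
side yellow 257 med [ 0.5633 -0.172   0.0264] rect [ 0.5444 -0.1327] [0.1871 0.4502] 84.4 zmax 0.0587
side green 7 med [ 0.5327 -0.1571  0.0663] rect [ 0.5318 -0.1572] [0.0139 0.0046] 6.7 zmax 0.0798
side upright 423 med [ 0.3609 -0.6234  0.346 ] rect [ 0.3414 -0.6254] [0.1292 0.0418] 39.9 zmax 0.4666
side foot 709 med [ 0.3591 -0.6251  0.0047] rect [ 0.3802 -0.6204] [0.1876 0.2384] 69.1 zmax 0.0144
```

View pics/crop1.png

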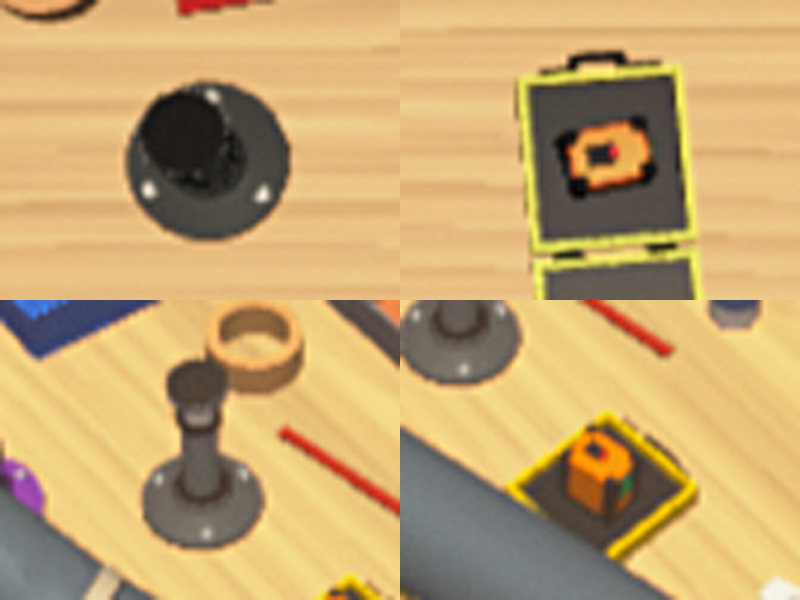

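Crops: the dark stand is top-left and the orange laser top-right. The bottom-right crop shows the green window at about (627,485), on the side facing world -y, so the laser's yaw is about -1.37. The wrist starts close to the upright, so I'll check clearances there before moving.

```bash
python3 - <<'E'
from h import *
for n in('top','side'):
    f=pickle.load(open(f'pics/{n}0.pkl','rb')); P=cloud(f); X,Y,Z=P[...,0],P[...,1],P[...,2]
    for lo in np.arange(.02,.5,.06):
        q=P[(abs(X-.37)<.1)&(abs(Y+.6)<.12)&(Z>lo)&(Z<lo+.06)]
        if len(q): print(n,lo.round(2),len(q),q.min(0).round(3),np.median(q,0).round(3),q.max(0).round(3))
    h,s,v=cv2.split(cv2.cvtColor(f['image'],cv2.COLOR_RGB2HSV))
    q=P[(h>22)&(h<33)&(s>150)&(X<.3)&(X>-.1)&(Y<-.3)&(Y>-1)]; print('toolbox',q.min(0),q.max(0),np.percentile(q,[5,95],axis=0).round(3))
    # plate top surface z and centre: mean near-centre
    for c in((.5435,.114),): 
        q=P[np.hypot(X-c[0],Y-c[1])<.02]; print('plate z',np.median(q[q[:,2]>.16],0))
    q=P[np.hypot(X-.527,Y+.127)<.015]; print('laser z',np.median(q[q[:,2]>.07],0))
for p,y in(((.37,-.45,.4),-.9),((.35,-.27,.4),-.6),((.5435,.114,.35),0),((.5435,.114,.35),1.57),((.5435,.114,.35),-1.57)):
    j=robot.inverse_kinematics(p,[np.pi,0,y]); print(p,y,None if j is None else np.round(j,2))
for z in(.3,.35,.4,.45,.5):
    j=robot.inverse_kinematics((.274,-.617,z),[np.pi,0,-1.153]); print(z,None if j is None else np.round(j,2))
    j=robot.inverse_kinematics((.19,-.42,z),[np.pi,0,-1.153]); print(z,None if j is None else np.round(j,2))
E
```

```text
top 0.02 72 [ 0.35  -0.612  0.02 ] [ 0.384 -0.594  0.053] [ 0.405 -0.558  0.079]
top 0.08 80 [ 0.363 -0.615  0.08 ] [ 0.383 -0.594  0.111] [ 0.404 -0.589  0.14 ]
top 0.14 94 [ 0.362 -0.619  0.142] [ 0.382 -0.594  0.171] [ 0.405 -0.589  0.2  ]
top 0.2 103 [ 0.362 -0.622  0.2  ] [ 0.381 -0.594  0.232] [ 0.405 -0.59   0.26 ]
top 0.26 148 [ 0.272 -0.678  0.26 ] [ 0.378 -0.594  0.296] [ 0.405 -0.571  0.32 ]
top 0.32 208 [ 0.27  -0.674  0.32 ] [ 0.369 -0.593  0.357] [ 0.405 -0.576  0.38 ]
top 0.38 320 [ 0.27  -0.632  0.381] [ 0.36  -0.593  0.406] [ 0.405 -0.577  0.44 ]
top 0.44 157 [ 0.279 -0.634  0.44 ] [ 0.365 -0.595  0.456] [ 0.405 -0.58   0.471]
toolbox [ 0.01970661 -0.79402792  0.03353865] [ 0.24952906 -0.30267864  0.68299646] [[ 0.049 -0.774  0.18 ]
 [ 0.204 -0.431  0.192]]
plate z [0.54361088 0.11466278 0.18775902]
laser z [ 0.52578483 -0.12782935  0.08330164]
side 0.02 20 [ 0.36  -0.634  0.02 ] [ 0.361 -0.623  0.033] [ 0.366 -0.592  0.077]
side 0.14 20 [ 0.359 -0.631  0.171] [ 0.362 -0.615  0.185] [ 0.365 -0.604  0.197]
side 0.2 61 [ 0.28  -0.668  0.202] [ 0.361 -0.621  0.233] [ 0.
[... 702 characters left out ...]
0.03]
(0.5435, 0.114, 0.35) 0 [ 0.39  0.3  -0.84  1.64  0.23  1.31 -0.49]
(0.5435, 0.114, 0.35) 1.57 [ 0.52  0.36 -1.05  1.63  0.32  1.34  0.99]
(0.5435, 0.114, 0.35) -1.57 [ 0.33  0.28 -0.76  1.64  0.2   1.3  -2.04]
0.3 [ 1.12  0.43 -0.05  1.46  0.02  1.25 -0.08]
0.3 [ 1.13  0.07 -0.08  1.94  0.01  1.14 -0.1 ]
0.35 [ 1.12  0.41 -0.04  1.38  0.02  1.35 -0.08]
0.35 [ 1.13  0.03 -0.07  1.86  0.    1.25 -0.1 ]
0.4 [ 1.12  0.39 -0.04  1.3   0.02  1.45 -0.08]
0.4 [ 1.12  0.01 -0.07  1.77  0.    1.36 -0.1 ]
0.45 [ 1.11  0.38 -0.04  1.2   0.01  1.56 -0.07]
0.45 [ 1.12 -0.01 -0.07  1.68 -0.    1.47 -0.1 ]
0.5 [ 1.11  0.39 -0.03  1.09  0.01  1.67 -0.07]
0.5 [ 1.12 -0.01 -0.06  1.57 -0.    1.58 -0.1 ]
```

```bash
python3 - <<'E'
from h import *
P=np.pi
robot.move_straight([.19,-.42,.32],vel=.25)
j=np.array(robot.sense()['joint_pos']); j[0]=0.24; j[6]=.43; robot.move_joints(j)
robot.goto([.50,-.12,.30],[P,0,.197]); grab('wrist','w1')
robot.goto([.49,.10,.33],[P,0,.2]); grab('wrist','w2')
robot.goto([.5445,.114,.31],[P,0,.2]); f=grab('wrist','w3')
s=robot.sense();print(s['t'],np.round(s['joint_pos'],2),np.round(s['tcp_pos'],4),f['fx'],f['cx'],f['cy'])
ims=[cv2.resize(cv2.imread(f'pics/w{k}.png'),(400,300)) for k in(1,2,3)]
cv2.imwrite('pics/wm.png',np.vstack([np.hstack(ims[:2]),np.hstack([ims[2],ims[2]*0])]))
E
```

```text
4.3667 [-0.08  0.23 -0.24  1.72  0.06  1.2  -0.14] [0.5447 0.1122 0.3092] 297.3186396354542 256.9733097743634 188.95157162646908
```

View pics/wm.png

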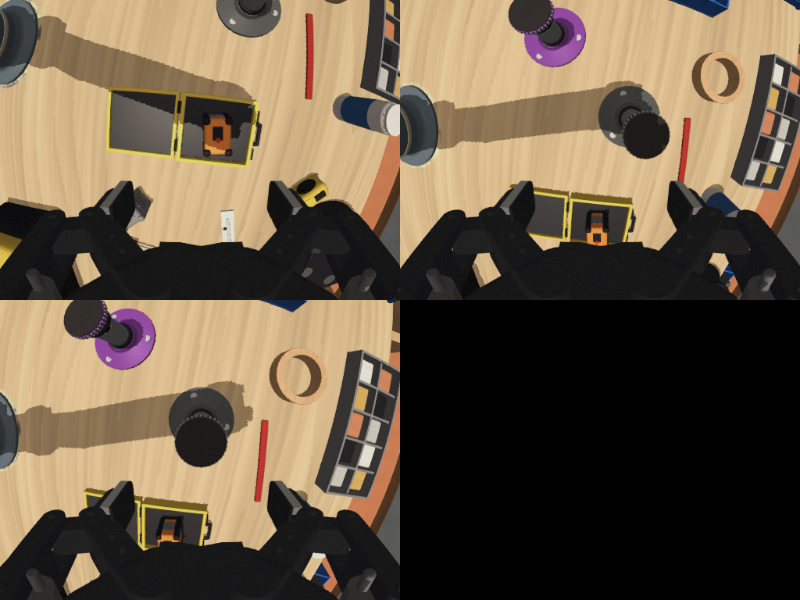

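The wrist views show the plate as a black disc at (645,135) in w2 and (200,441) in w3. The laser is at (217,133) in w1. I'll triangulate the plate centre and refine the laser.

```bash
python3 - <<'E'
from h import *
obs=[]
for k,seed in((2,(314,173)),(3,(256,180))):
    f=pickle.load(open(f'pics/w{k}.pkl','rb')); g=cv2.cvtColor(f['image'],cv2.COLOR_RGB2GRAY)
    m=(g<38).astype(np.uint8); m=cv2.morphologyEx(m,cv2.MORPH_OPEN,np.ones((5,5)))
    n,l=cv2.connectedComponents(m); c=max(cv2.findContours((l==l[seed[1],seed[0]]).astype(np.uint8),0,2)[0],key=cv2.contourArea)
    e=cv2.fitEllipse(cv2.convexHull(c)); cc=e[0]; print(k,e,cv2.contourArea(c))
    o,d=ray(f,*cc,fish=True); d/=np.linalg.norm(d); obs.append((o,d)); 
    z=f['range_z'][seed[1]-6:seed[1]+6,seed[0]-6:seed[0]+6]; print('range',np.median(z))
    pts=c[:,0].astype(float); Q=onplane(f,pts[:,0],pts[:,1],.1875,True); print(cv2.minEnclosingCircle(Q[:,:2].astype(np.float32)), onplane(f,*cc,.1875,True))
A=sum(np.eye(3)-np.outer(d,d) for o,d in obs); b=sum((np.eye(3)-np.outer(d,d))@o for o,d in obs); print('tri',np.linalg.solve(A,b))
f=pickle.load(open('pics/w1.pkl','rb')); h,s,v=cv2.split(cv2.cvtColor(f['image'],cv2.COLOR_RGB2HSV))
m=((h<18)&(s>150)&(v>90)); m[:,:220]=0;m[:,330:]=0;m[:120]=0;m[210:]=0
ys,xs=np.nonzero(m); print('laser px',xs.min(),xs.max(),ys.min(),ys.max())
z=f['range_z'][ys,xs]; r=np.hypot((xs-f['cx'])/f['fx'],(ys-f['cy'])/f['fy']); o,d=ray(f,xs,ys,True)
P=o+d/np.cos(r)[:,None]*z[:,None]; t=P[P[:,2]>.07]
print('laser',cv2.minAreaRect(t[:,:2].astype(np.float32)),np.percentile(t[:,2],[5,50,95]))
E
```

```text
2 ((314.8442687988281, 173.26239013671875), (57.018028259277344, 58.547760009765625), 44.232913970947266) 2434.0
range 0.2784261
((0.5435279607772827, 0.11547005921602249), 0.028679799288511276) [0.54281146 0.11584638 0.1875    ]
3 ((256.88385009765625, 181.45352172851562), (62.85432434082031, 64.94853973388672), 88.76763153076172) 3118.0
range 0.2583735
((0.5439218878746033, 0.11562483012676239), 0.028742661699652672) [0.54392214 0.11622875 0.1875    ]
tri [0.54416848 0.11489293 0.18182614]
laser px 261 295 150 197
laser ((0.5209249258041382, -0.10401356965303421), (0.04248673468828201, 0.1056206077337265), 13.656685829162598) [0.07880472 0.08243318 0.08455944]
```

```bash
python3 - <<'E'
from h import *
P=np.pi
def st(l):
    s=robot.sense(); print(l,round(s['t'],2),np.round(s['tcp_pos'],4),np.round(s['tcp_rot'],3),'F',np.round(s['wrist_force'],1),'T',np.round(s['torque'],2),'op',round(s['opening'],3))
robot.move_straight([.544,.115,.21],vel=.15)
print(robot.move_straight([.544,.115,.164],vel=.08,contact_N=8)); st('down')
robot.grip(0,60); st('grip')
p=np.array(robot.sense()['tcp_pos'])
print(robot.move_straight(p+[0,0,.10],vel=.04,contact_N=15)); st('up'); robot.sleep(.2); st('up')
E
```

```text
False
down 5.91 [0.5443 0.1151 0.1642] [-3.142e+00 -1.000e-03  2.000e-01] F [ 0.5 -0.9 -0.1] T [ 0.   -0.04  0.  ] op 1.001
grip 6.28 [0.5442 0.1151 0.1645] [-3.142e+00 -1.000e-03  2.000e-01] F [-0.7  0.3  1.5] T [ 0.03  0.06 -0.  ] op 0.682
True
up 7.89 [0.5441 0.115  0.2325] [-3.141 -0.     0.2  ] F [ 1.9  0.7 -0.6] T [ 0.17 -0.42  0.04] op 0.677
up 8.09 [0.5442 0.1151 0.2319] [-3.141  0.     0.2  ] F [0.5 0.2 3.7] T [ 0.23 -0.42 -0.07] op 0.682
```

```bash
cat >> h.py <<'E'
def st(l):
    s=robot.sense(); print(l,round(s['t'],2),np.round(s['tcp_pos'],4),'yaw',np.round(s['tcp_rot'][2],3),'F',np.round(s['wrist_force'],1),'Tz',np.round(s['torque'][2],3)); return s
E
python3 - <<'E'
from h import *
P=np.pi
print(robot.move_straight([.5442,.115,.240],vel=.02,contact_N=10)); s=st('pull')
z=s['tcp_pos'][2]
for dz in(.001,.002):
    robot.move_straight([.5442,.115,z+dz],vel=.02); s=st('pull')
    if s['wrist_force'][2]<-5: break
z=z+dz; y=.2
for i in range(6):
    y+=.05; robot.move_straight([.5442,.115,z],vel=.1,attitude=[P,0,y]); s=st('rot')
    if abs(s['torque'][2])>.5: break
print(z,y)
E
```

```text
True
pull 8.34 [0.5442 0.1151 0.2317] yaw 0.2 F [-0.1  0.3  2.7] Tz -0.014
pull 8.59 [0.544  0.115  0.2318] yaw 0.2 F [ 2.7  0.9 -5.2] Tz -0.048
rot 8.84 [0.5441 0.115  0.2319] yaw 0.249 F [ 3.2  1.6 -8.5] Tz 0.078
rot 9.09 [0.544  0.115  0.2321] yaw 0.298 F [ 3.1  0.8 -9.4] Tz 0.002
rot 9.34 [0.5441 0.115  0.2324] yaw 0.348 F [ 2.9  1.4 -8.8] Tz 0.05
rot 9.59 [0.5441 0.1151 0.2326] yaw 0.398 F [ 3.2  1.8 -8.6] Tz 0.134
rot 9.84 [0.5441 0.1151 0.2327] yaw 0.448 F [ 3.3  1.9 -8.1] Tz 0.093
rot 10.09 [0.5442 0.1152 0.2328] yaw 0.498 F [ 2.7  1.4 -8.3] Tz 0.098
0.23269368024551582 0.49999999999999994
```

```bash
python3 - <<'E'
from h import *
s=robot.sense(); x=[.5442,.115]; z=s['tcp_pos'][2]
for i in range(6):
    z+=.001; robot.move_straight([*x,z],vel=.02); s=st('pull')
    if s['wrist_force'][2]<-14: break
grab('side','s2'); grab('wrist','w4')
f=pickle.load(open('pics/s2.pkl','rb'));P=cloud(f);q=P[(np.hypot(P[...,0]-.544,P[...,1]-.115)<.035)&(P[...,2]>.2)&(P[...,2]<.27)];print(len(q),np.percentile(q[:,2],[5,50,95]))
i=cv2.imread('pics/s2.png');R,t=np.array(f['R']),np.array(f['t']);c=R@[.544,.115,.2]+t;u,v=int(f['fx']*c[0]/c[2]+f['cx']),int(f['fy']*c[1]/c[2]+f['cy'])
cv2.imwrite('pics/s2c.png',np.hstack([cv2.resize(i[v-40:v+40,u-40:u+40],(400,400),interpolation=2),cv2.resize(cv2.imread('pics/w4.png'),(400,400))]))
E
```

```text
pull 10.34 [0.5441 0.115  0.2331] yaw 0.499 F [  4.5   2.5 -12.9] Tz 0.01
pull 10.59 [0.5439 0.115  0.2332] yaw 0.499 F [  5.3   2.5 -17.7] Tz 0.014
97 [0.20631237 0.2532883  0.26484175]
```

View pics/s2c.png

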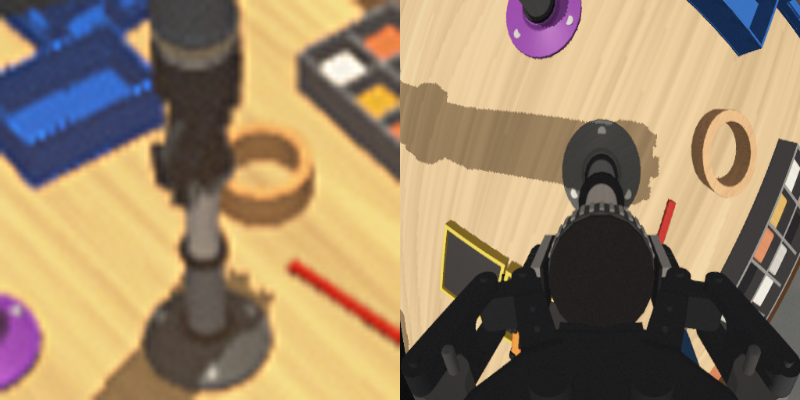

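The column is held between the pads and sits at its stop: -18 N with no further motion. Next I'll turn by feel while holding a light pull.

```bash
cat > rot.py <<'E'
from h import *
import sys
P=np.pi
def turn(y,step,n,z,tmax=.6):
    for i in range(n):
        y+=step; robot.move_straight([.5442,.115,z],vel=.15,attitude=[P,0,y]); s=robot.sense()
        fz=s['wrist_force'][2]; tz=s['torque'][2]
        print(round(s['t'],2),'cmd',round(y,3),'yaw',round(s['tcp_rot'][2],3),'z',round(s['tcp_pos'][2],4),'Fz',round(fz,1),'Tz',round(tz,3))
        if fz>-9: z+=.0006
        if fz<-16: z-=.0006
        if abs(tz)>tmax: return y,z,True
    return y,z,False
if __name__=='__main__':
    print(turn(*[float(a) for a in sys.argv[1:3]],int(sys.argv[3]),float(sys.argv[4])))
E
python3 rot.py .5 .06 20 .2343
```

```text
10.94 cmd 0.56 yaw 0.56 z 0.2332 Fz -16.5 Tz 0.156
11.19 cmd 0.62 yaw 0.618 z 0.2332 Fz -15.0 Tz 0.05
11.44 cmd 0.68 yaw 0.678 z 0.2331 Fz -14.8 Tz 0.039
11.69 cmd 0.74 yaw 0.738 z 0.2331 Fz -14.2 Tz 0.032
11.94 cmd 0.8 yaw 0.796 z 0.2332 Fz -15.1 Tz -0.076
12.19 cmd 0.86 yaw 0.856 z 0.2332 Fz -16.8 Tz -0.249
12.44 cmd 0.92 yaw 0.916 z 0.2331 Fz -13.3 Tz -0.405
12.69 cmd 0.98 yaw 0.976 z 0.2331 Fz -12.5 Tz -0.638
(0.9800000000000004, 0.23310000000000003, True)
```

```bash
python3 rot.py .98 -.06 12 .2335
```

```text
12.94 cmd 0.92 yaw 0.92 z 0.2332 Fz -15.0 Tz -0.513
13.19 cmd 0.86 yaw 0.862 z 0.2332 Fz -15.8 Tz -0.317
13.44 cmd 0.8 yaw 0.803 z 0.2332 Fz -17.7 Tz -0.199
13.69 cmd 0.74 yaw 0.743 z 0.2331 Fz -13.5 Tz 0.031
13.94 cmd 0.68 yaw 0.683 z 0.2331 Fz -13.2 Tz 0.029
14.19 cmd 0.62 yaw 0.623 z 0.2331 Fz -12.3 Tz 0.004
14.44 cmd 0.56 yaw 0.563 z 0.2331 Fz -11.6 Tz 0.098
14.69 cmd 0.5 yaw 0.503 z 0.2331 Fz -11.1 Tz 0.292
14.94 cmd 0.44 yaw 0.443 z 0.2331 Fz -11.4 Tz 0.42
15.19 cmd 0.38 yaw 0.384 z 0.2331 Fz -11.2 Tz 0.635
(0.3799999999999996, 0.23290000000000002, True)
```

Turning back met a second resistance at about 0.56, where it had turned freely before. The free play is now only about 0.15 rad, so the button looks to be in the hole. I'll centre it, pull up once more, then test it downwards.

```bash
python3 - <<'E'
from h import *
from rot import turn
y,z,_=turn(.38,.07,4,.2332); s=st('mid')
robot.move_straight([.5442,.115,.2345],vel=.02); st('pull')
robot.move_straight([.5442,.115,.2345],vel=.05,attitude=[np.pi,0,.62]);robot.move_straight([.5442,.115,.2345],vel=.05,attitude=[np.pi,0,.70]); robot.move_straight([.5442,.115,.2345],vel=.05,attitude=[np.pi,0,.66]);st('wiggle')
z=.2335
for i in range(8):
    z-=.001; robot.move_straight([.5442,.115,z],vel=.02); s=st('push')
    if s['wrist_force'][2]>16: break
E
```

```text
15.44 cmd 0.45 yaw 0.451 z 0.2331 Fz -13.4 Tz 0.504
15.69 cmd 0.52 yaw 0.518 z 0.2331 Fz -13.3 Tz 0.297
15.94 cmd 0.59 yaw 0.587 z 0.2331 Fz -13.8 Tz 0.123
16.19 cmd 0.66 yaw 0.657 z 0.2332 Fz -13.6 Tz -0.012
mid 16.19 [0.5441 0.115  0.2332] yaw 0.657 F [  3.6   1.5 -13.6] Tz -0.012
pull 16.44 [0.544  0.115  0.2332] yaw 0.657 F [  5.9   1.3 -20.3] Tz -0.04
wiggle 17.19 [0.544  0.115  0.2332] yaw 0.657 F [  5.4   1.6 -19.9] Tz -0.089
push 17.44 [0.5442 0.115  0.2331] yaw 0.659 F [ 2.7  0.7 -9.2] Tz -0.023
push 17.69 [0.5444 0.115  0.2328] yaw 0.66 F [0.1 0.9 0.3] Tz -0.037
push 17.94 [0.5444 0.115  0.2315] yaw 0.66 F [-1.8  0.7  3.7] Tz -0.097
push 18.19 [0.5445 0.1151 0.2309] yaw 0.66 F [-2.5 -0.9  8. ] Tz -0.047
push 18.44 [0.5446 0.1151 0.2307] yaw 0.66 F [-3.9 -1.1 11.3] Tz -0.046
push 18.69 [0.5446 0.1151 0.2304] yaw 0.66 F [-4.2 -0.5 15.6] Tz -0.058
push 18.94 [0.5447 0.1151 0.2302] yaw 0.66 F [-6.4 -1.8 20.3] Tz -0.05
```

```bash
python3 - <<'E'
from h import *
P=np.pi
robot.move_straight([.5442,.115,.2343],vel=.02); st('up')
robot.move_straight([.5442,.115,.2332],vel=.02); st('relax')
robot.grip(1.0); p=robot.sense()['tcp_pos']; robot.move_straight([p[0],p[1],.33],vel=.2)
robot.goto([.50,-.125,.25],[P,0,.2]); st('over laser')
f=grab('wrist','w5'); grab('side','s3'); grab('top','t3')
h,s,v=cv2.split(cv2.cvtColor(f['image'],cv2.COLOR_RGB2HSV))
for n in('s3','t3'):
    g=pickle.load(open(f'pics/{n}.pkl','rb'));Q=cloud(g); q=Q[(np.hypot(Q[...,0]-.544,Q[...,1]-.115)<.025)&(Q[...,2]>.24)]
    print(n,'plate z',np.median(q,0).round(4),len(q))
    hh,ss,vv=cv2.split(cv2.cvtColor(g['image'],cv2.COLOR_RGB2HSV)); m=(ss>130)&((hh<6)|(hh>172))&(np.hypot(Q[...,0]-.544,Q[...,1]-.115)<.045)&(Q[...,2]>.08); print('red',m.sum(),np.argwhere(m)[:6].tolist())
m=((h<18)&(s>140)&(v>70)).astype(np.uint8); m[250:]=0; m=cv2.morphologyEx(m,cv2.MORPH_CLOSE,np.ones((5,5)))
n,l,S,C=cv2.connectedComponentsWithStats(m); k=1+np.argmax([S[i,4] if abs(C[i,0]-257)<90 else 0 for i in range(1,n)]); print(S[k],C[k])
c=max(cv2.findContours((l==k).astype(np.uint8),0,1)[0],key=cv2.contourArea)[:,0].astype(float)
print('laser@.087',cv2.minAreaRect(onplane(f,c[:,0],c[:,1],.087,True)[:,:2].astype(np.float32)))
a=cv2.imread('pics/w5.png'); u,w=map(int,C[k]); 
cr=lambda im,u,w,r:cv2.resize(im[max(w-r,0):w+r,max(u-r,0):u+r],(400,400),interpolation=2)
g=pickle.load(open('pics/s3.pkl','rb'));x=np.array(g['R'])@[.544,.115,.15]+g['t']
cv2.imwrite('pics/c5.png',np.hstack([cr(a,u,w,60),cr(cv2.imread('pics/s3.png'),int(g['fx']*x[0]/x[2]+g['cx']),int(g['fy']*x[1]/x[2]+g['cy']),36)]))
E
```

```text
up 19.48 [0.5441 0.1151 0.2331] yaw 0.66 F [  3.6   1.  -10.5] Tz -0.056
relax 19.73 [0.5442 0.115  0.233 ] yaw 0.66 F [ 0.9  0.7 -8. ] Tz -0.008
over laser 21.77 [ 0.501  -0.1231  0.2504] yaw 0.203 F [0.6 1.3 0.1] Tz -0.035
s3 plate z [0.5371 0.1089 0.2553] 50
red 0 []
t3 plate z [0.5447 0.1146 0.2558] 203
red 0 []
[ 260  154   41   56 1675] [279.74328358 183.05850746]
laser@.087 ((0.5255997180938721, -0.12438526749610901), (0.04103096202015877, 0.058067869395017624), 11.806436538696289)
```

View pics/c5.png

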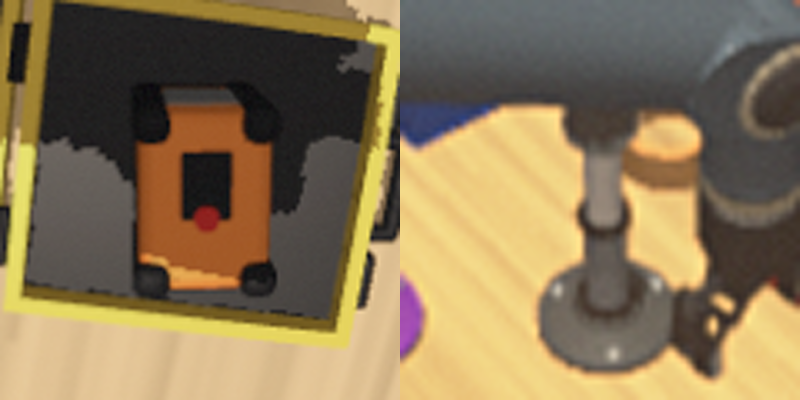

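The laser's top is clear in the left crop, with its centre at about (205,190). The right crop shows the column standing extended after release; the plate reads z = 0.2555 in both views. Next is picking up the laser.

```bash
python3 - <<'E'
from h import *
P=np.pi
x=[.526,-.126]
robot.goto([*x,.16],[P,0,.206])
print(robot.move_straight([*x,.054],vel=.1,contact_N=6)); st('down')
robot.grip(0,45); s=st('grip'); print(s['opening']); p=s['tcp_pos']
robot.move_straight([*p[:2],.10],vel=.08); st('lift')
robot.move_straight([*p[:2],.36],vel=.2); st('high')
robot.goto([.544,.115,.36],[P,0,-.22]); s=st('over plate'); print(s['opening'])
f=grab('wrist','w6'); grab('side','s4')
g=pickle.load(open('pics/s4.pkl','rb'));c=np.array(g['R'])@[.544,.115,.30]+g['t'];u,v=int(g['fx']*c[0]/c[2]+g['cx']),int(g['fy']*c[1]/c[2]+g['cy'])
cv2.imwrite('pics/c6.png',np.hstack([cv2.resize(cv2.imread('pics/w6.png'),(400,400)),cv2.resize(cv2.imread('pics/s4.png')[v-40:v+40,u-40:u+40],(400,400),interpolation=2)]))
E
```

```text
False
down 23.58 [ 0.5266 -0.1261  0.0546] yaw 0.206 F [ 0.2 -0.   0.7] Tz 0.046
grip 24.02 [ 0.5266 -0.1261  0.0545] yaw 0.206 F [0.7 0.2 2.5] Tz -0.012
0.5341270654604988
lift 24.75 [ 0.5261 -0.126   0.0997] yaw 0.206 F [ 0.1  0.6 -4.1] Tz 0.014
high 26.2 [ 0.5259 -0.126   0.3586] yaw 0.206 F [-0.7  0.5 -4.6] Tz -0.022
over plate 27.16 [0.5442 0.1132 0.3594] yaw -0.221 F [ 1.1 -0.5 -3.7] Tz -0.023
0.5326924074310471
```

View pics/c6.png

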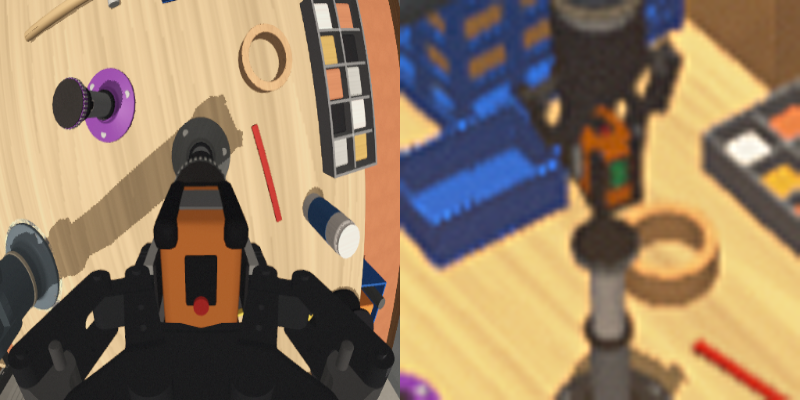

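The laser is held upright over the plate, with its green window at (618,170) facing the -y/upright side. Lowering it gently.

```bash
python3 - <<'E'
from h import *
robot.move_straight([.5442,.115,.306],vel=.12); st('near'); robot.sleep(.2)
print(robot.move_straight([.5442,.115,.285],vel=.015,contact_N=4)); s=st('touch'); robot.sleep(.2); s=st('rest'); print(s['tcp_rot'])
grab('side','s5')
E
```

```text
near 27.86 [0.5447 0.1147 0.3065] yaw -0.221 F [ 0.7  0.3 -3.9] Tz -0.009
True
touch 28.91 [0.5441 0.115  0.2939] yaw -0.22 F [0.3 0.2 4.9] Tz 0.012
rest 29.11 [0.5441 0.115  0.2938] yaw -0.22 F [0.7 0.7 5.9] Tz 0.024
[ 3.14148702e+00  5.56368673e-04 -2.20035527e-01]
```

```bash
python3 - <<'E'
from h import *
robot.move_straight([.5441,.115,.2945],vel=.02); st('relax')
robot.grip(.8); p=robot.sense()['tcp_pos']; robot.move_straight([*p[:2],.42],vel=.12); robot.move_straight([.44,.05,.44],vel=.2); s=st('clear')
j=np.array(s['joint_pos']); j[0]+=.55; robot.move_joints(j); st('aside')
f=grab('side','s6'); grab('top','t6'); grab('wrist','w7')
for n in('s6','t6'):
    g=pickle.load(open(f'pics/{n}.pkl','rb'));Q=cloud(g);h,s,v=cv2.split(cv2.cvtColor(g['image'],cv2.COLOR_RGB2HSV))
    near=np.hypot(Q[...,0]-.544,Q[...,1]-.115)<.06
    t=Q[near&(Q[...,2]>.31)&(Q[...,2]<.345)]; print(n,'top',len(t),cv2.minAreaRect(t[:,:2].astype(np.float32)),np.percentile(t[:,2],[5,50,95]).round(4))
    G=Q[near&(h>40)&(h<90)&(s>60)&(Q[...,2]>.2)]; print('green',len(G),G.mean(0) if len(G) else '')
a=[]
for n,r in(('s6',36),('t6',36)):
    g=pickle.load(open(f'pics/{n}.pkl','rb'));c=np.array(g['R'])@[.544,.115,.24]+g['t'];u,v=int(g['fx']*c[0]/c[2]+g['cx']),int(g['fy']*c[1]/c[2]+g['cy'])
    a.append(cv2.resize(cv2.imread(f'pics/{n}.png')[max(v-r,0):v+r,u-r:u+r],(400,400),interpolation=2))
cv2.imwrite('pics/c7.png',np.hstack(a))
E
```

```text
relax 29.43 [0.5438 0.1149 0.2939] yaw -0.22 F [ 0.5 -0.1 -2.4] Tz -0.023
clear 31.76 [0.4404 0.0506 0.4397] yaw -0.219 F [-0.5  0.2  0.5] Tz -0.005
aside 32.71 [ 0.4029 -0.1856  0.4394] yaw -0.766 F [-0.3  0.5 -0.7] Tz 0.038
s6 top 89 ((0.5367621779441833, 0.11037905514240265), (0.0607430525124073, 0.042545679956674576), 78.44204711914062) [0.3124 0.3217 0.3282]
green 16 [0.53485016 0.08364224 0.30539375]
t6 top 305 ((0.5430876612663269, 0.11359508335590363), (0.060944199562072754, 0.045443374663591385), 77.2249755859375) [0.316  0.3222 0.3279]
green 12 [0.53705717 0.08461518 0.2878451 ]
```

View pics/c7.png

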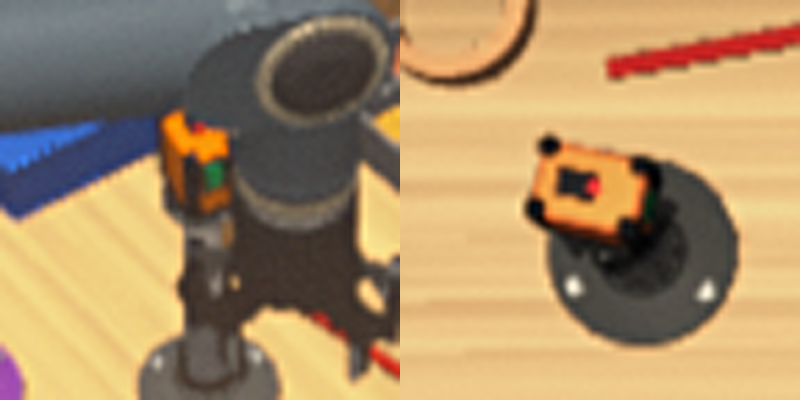

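The laser stands centred at (0.543,0.114) with its window towards the upright. There is time left, so I'll check for sinking and look at the sleeve's far (+x) side for the red button.

```bash
python3 - <<'E'
from h import *
robot.goto([.70,-.10,.36],[np.pi,0,.2]); st('view')
robot.sleep(.5); f=grab('wrist','w8'); grab('top','t8')
g=pickle.load(open('pics/t8.pkl','rb'));Q=cloud(g);t=Q[(np.hypot(Q[...,0]-.544,Q[...,1]-.115)<.06)&(Q[...,2]>.3)&(Q[...,2]<.345)]
print(len(t),cv2.minAreaRect(t[:,:2].astype(np.float32)),np.percentile(t[t[:,2]>.31,2],[5,50,95]).round(4))
R,tt=np.array(f['R']),np.array(f['t']); c=R@[.563,.115,.125]+tt; r=np.hypot(c[0],c[1]); th=np.arctan2(r,c[2]); u,v=int(f['fx']*th*c[0]/r+f['cx']),int(f['fy']*th*c[1]/r+f['cy']); print(u,v)
i=f['image']; u0,v0=max(u-60,0),max(v-45,0)
cv2.imwrite('pics/c8.png',cv2.resize(i[v0:v0+90,u0:u0+120,::-1],(800,600),interpolation=2))
E
```

```text
view 34.08 [ 0.6996 -0.101   0.3611] yaw 0.198 F [-0.4 -1.2  0.3] Tz 0.012
321 ((0.5427979230880737, 0.11407266557216644), (0.062089890241622925, 0.04575074091553688), 77.26486206054688) [0.316  0.3223 0.3281]
185 -16
```

View pics/c8.png

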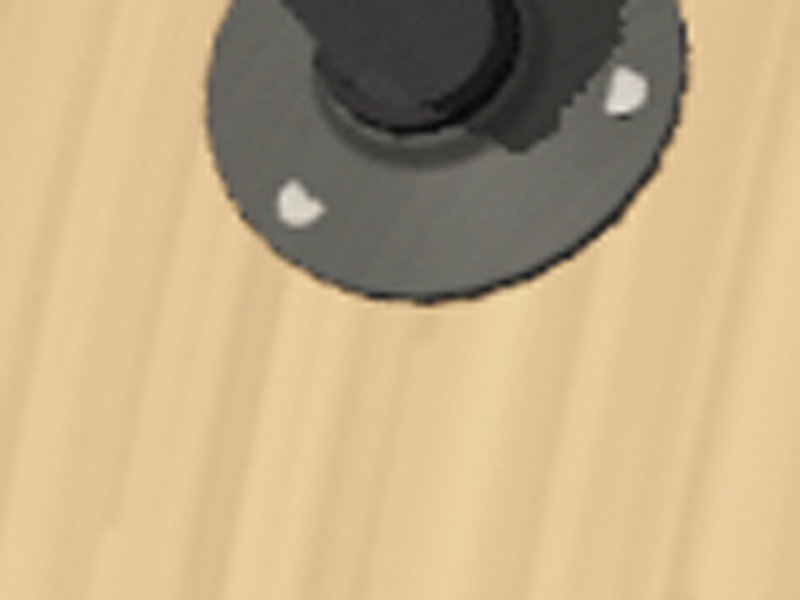

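The height is unchanged (0.3222 to 0.3223), so it is not sinking. The hole was just outside this view, so I'll turn the wrist and take one more look.

```bash
python3 - <<'E'
from h import *
robot.goto([.71,-.07,.34],[np.pi,0,-.5]); s=st('view')
f=grab('wrist','w9')
R,tt=np.array(f['R']),np.array(f['t']); c=R@[.563,.115,.135]+tt; r=np.hypot(c[0],c[1]); th=np.arctan2(r,c[2]); u,v=int(f['fx']*th*c[0]/r+f['cx']),int(f['fy']*th*c[1]/r+f['cy']); print(u,v)
i=f['image']; u0,v0=np.clip(u-60,0,392),np.clip(v-45,0,294)
cv2.imwrite('pics/c9.png',cv2.resize(i[v0:v0+90,u0:u0+120,::-1],(800,600),interpolation=2))
E
```

```text
view 35.38 [ 0.7101 -0.0702  0.3401] yaw -0.499 F [ 0.8 -0.1  0.3] Tz 0.038
83 98
```

View pics/c9.png

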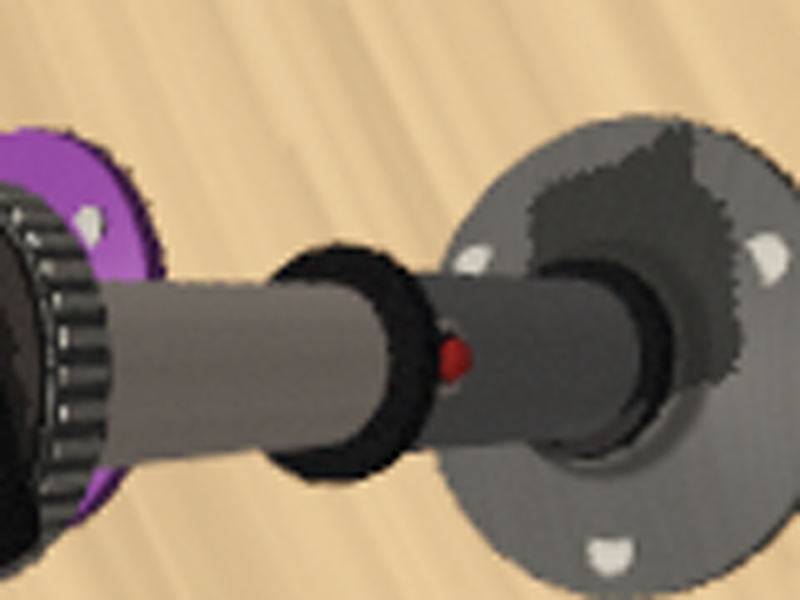

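The red button shows at (455,358), standing proud through the bright-rimmed hole just under the collar, so the column is locked. The arm is clear of everything, so I'll hand in.

```bash
python3 -c "
from h import *
robot.sleep(.3); st('end'); robot.close_job()"
```

```text
end 35.73 [ 0.71   -0.0704  0.3401] yaw -0.5 F [ 0.5 -0.3 -0.1] Tz 0.077
the job is handed in; nothing more can be done
```

The laser is on the locked stand with its window facing the rack upright. I handed the job in at about 36 s of the 59 s allowed. No verdict is reported, so this rests on my own checks.

**What I did:**
- **Column:** I gripped the plate by its rim and pulled the column up about 68 mm to its stop. It was already about 12 mm out at the start. I then turned it by feel under a light pull until the button clicked.
- **Laser:** I lifted it from the case, set it down on the plate stopping at first contact, and let go.

**Last checks:**
- **Lock:** Turning met resistance both ways within about 0.15 rad. A 20 N push down moved the gripper about 3 mm, partly grip flex. A close wrist picture showed the red button standing out through the hole under the collar.
- **Laser position:** The top camera puts the laser's centre within 2 mm of the plate's. Its facing is about -1.79 rad, which points at the upright near (0.383, -0.61).
- **Laser height:** The top face read the same height over the last 1–2 s, so the column is not sinking.
- **Robot:** The arm was clear and the wrist force was close to zero.

**What disagreed:**
- **Column height:** Touchdown and camera heights put the column at about 0.078 m with the laser on it. That fits the lock's play but is only about 1 mm above the 0.077 m limit.
- **Side camera:** It put the laser's centre about 8 mm off, in a partly hidden view.
- **Early wrist triangulation:** It read the plate about 6 mm lower than the two fixed cameras did.

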